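Fit a fresh cover on the ear thermometer

ROBOT

A 6-joint arm with a two-finger parallel gripper is mounted at the origin on a cart in front of the work surface, level with it; the furniture and walls round the work are solid. World frame = base frame: x ahead of the robot, y to its left, z up, the work surface at z = 0. Lengths are in m, angles in rad, forces in N, time in s.
With the tool pointing down it reaches from about 0.35 to 0.975 m from the base axis. Payload 4.9 kg.
Tool frame: the origin (TCP) lies at the very end of the fingers, on their centre line; the grasp point (between the pads) lies 19 mm behind it; z points along the fingers, y is the line along which they close (so a half turn about z gives the same grasp; the last joint's range is limited). The gripper opens to 85 mm and grips with 20 to 120 N. Pads are 22 mm wide; open, the fingers measure 114 mm over their backs; the gripper's body (76 mm by 85 mm) begins 54 mm behind the grasp point. The pads swing forward as they close: fully open they stand 13 mm farther back than shut.
Start: joints at [1, 0.053, 1.613, -0, 1.476, -0.119], TCP at [0.273, 0.562, 0.231] pointing down, gripper open.
Joint ranges: [-3.01, 3.01], [-1.01, 2.22], [0.06, 2.58], [-1.02, 4.17], [0.09, 2.62], [-3.14, 3.14]. Speed limits (rad/s): [2.57, 2.57, 3.14, 3.14, 3.14, 3.14].

INTERFACE

Orientations are given as a rotation vector (axis times angle).
In Python, from station import ctrl gives the robot as it stands.
- The arm moves only by the tool jog_arm, never from a script. Its argument "plan" is a list of rows, each a list of 7 numbers: the shift along the tool's x, y, z in units of 0.02 m (1.0 is 0.02 m), then the turn, a rotation vector about the tool's x, y, z in units of 45 degrees (1.0 is 45 degrees), then the opening, from -1 (shut) to 1 (fully open). A call has 1 to 8 rows; each row shifts and turns the commanded pose from where the row before left it, along the tool's axes as they then stand; what a row does not reach is not made up. A row lasts 1/10 s, in which the tool goes at most 50 mm and 8.59 degrees, less where a joint would pass 70% of its speed; a pose out of reach is approached as far as the arm can. A call with a number of a shift or a turn outside -1 to 1 is refused whole. A call with a gripper value outside its range is refused whole. The fingers move at their own pace and stop on an object; "grip_force" is the grip in N (left out, the last holds). Time passes only in rows, so rows that do not move let the fingers close. It gives the time, the measured TCP pose, the force, the opening and the grip force at its end, in the units of the state.
- ctrl.get_obs(): the state, without advancing time (a new reading comes with each control period).
- ctrl.get_image(name): name is "scene" or "top"; returns (picture, depth): 400x640x3 uint8, red, green, blue; 400x640 float32, m along the optical axis (not along the pixel's ray), 0 where there is no reading.
- ctrl.camera_info(name): a dict with "camera_matrix" (3x3 intrinsics, pixels), "k1" (the pictures are not rectified: a ray, as slopes to the right and down, at radius r is drawn at 1 + k1 r^2 times it, then the intrinsics apply), "rvec" (rotation vector, rad) and "tvec" (3), from world to camera coordinates, as OpenCV has them. Camera axes: x right, y down, z forward; pixel columns grow to the right and rows downward; lengths in m; the calibration is good to about 2 mm. A picture is of the moment at which its call begins. camera_info takes no time and is no camera call.
- ctrl.finish_job(): hands the job in; it is judged then, once.
The state is a dict: "t": time; "q": joint angles; "dq": joint speeds; "effort": joint torques, N m; "tool_pos": TCP position; "tool_rot": TCP orientation; "contact_force": force on the tool from outside, world axes, zero at the start; "wrist_torque": the same for the moment, N m; "opening": finger opening in m; "grip_force": force on a finger pad.
Only numpy, scipy, OpenCV 4.12 (cv2) and the standard library are available. Lean on these libraries where they do the work, as an engineer would, in place of code of your own. Each camera call takes 0.05 s, during which the arm holds its last target. There are 200 camera calls.

TASK

Get the ear thermometer ready for the next patient: slide the jaw of its desk holder open, lift the thermometer out, and push its probe straight down into the probe cover waiting in the cover box until the cover clicks on, then keep pressing firmly for a good half second so that it is fully home. Lift the thermometer with its cover clear of the box and finish still holding it up in the gripper; never touch the clean cover with the fingers, and leave the other things on the table where they are.

Things in the scene. Friction and masses are not known exactly. Their poses are not given: they have to be found in the camera images.
- holder: Dark metal desk holder fixed to the table; base 175 x 134 mm, top at z = 12 mm (x -85 to +90, y -43 to +91 mm). Origin on the table under the middle line of the thermometer's handle; x along the handle from head to tail; y from the fixed jaw to the sliding jaw, the way the jaw opens. Probe at x = -50, y = 0 mm. Both jaws, 40 mm long, are centred on x = +45 mm; the fixed one rises to z = 80 mm.
- holder_jaw (a joint): Travel of the sliding jaw in m along the holder's +y: 0 shut on the handle, up to 0.045 (open stop); starts at 0 to 0.005. About 3 N of friction; it stays where it is left. Its lip (z 84 to 89 mm) overhangs the handle by 7 mm when shut and keeps the thermometer from being lifted; above 0.010 the handle is free, 0.02 or more gives room.
- jaw_tab (a point): Middle of the grip tab on the sliding jaw, 108 mm above the table: a black upright fin, 10 mm thick along the holder's y, 34 mm long along its x, z = 88 to 122 mm, free on both sides above z = 89 mm. Pinch it from above or push it from the thermometer's side. Axes parallel to the holder's; moves with the jaw.
- thermometer: White ear thermometer, about 120 g, lying level in the holder, probe down. Origin on the probe's axis where the probe leaves the head, 50 mm above the table in the holder; x along the handle to its tail, z up. Head: flat upright sides, x -23 to +23 mm, 36 mm wide in y (grip there, z = 12 to 40 mm; clear space beside it), top z = 44 mm. Handle: x 20 to 135, 34 mm wide, z 6 to 32 mm.
- probe_tip (a point): Tip of the probe, 34 mm below the thermometer's origin, same axes. The probe, from the top: a flat round seat of 25 mm diameter under the head (z = 0 of the thermometer), a snap bead of 14 mm diameter at z = -5.5 mm, then a cone narrowing from 10 to 5 mm with a round end. The thermometer's centre of mass is at about x = 25, z = 20 mm.
- cover_box: White box of probe covers with a grey top, fixed to the table, 76 x 106 x 50 mm (x, y, z), origin at the centre of its underside. Six round pockets, 22 mm wide and 43 mm deep, open upwards in its top at x = -16 and +16 mm, y = -31, 0 and +31 mm; only the one at x = -16, y = -31 mm still has a cover.
- cover: Probe cover: clear tapered sleeve, 37 mm long, hanging in its pocket by a white flange, 28 mm diameter, 3 mm thick, that lies on the box's top. Origin at the middle of its open mouth, in the flange's upper face, 53 mm above the table; z up. Loose, about 2 mm of play. Mouth 15.8 mm wide; four springy tabs 2 mm below its rim leave 10.4 mm.
- cover_mouth (a point): Same point as the cover's origin. Going down, the bead meets the tabs with the thermometer's origin about 8.5 mm above the mouth; the push climbs to 5 to 10 N, drops at the click (4 to 2 mm above), then rises hard as the seat lands on the flange: fully home, the two origins within 2.5 mm. Press on with 10 to 25 N. About 10 N would pull it off again.
- plaster_roll: Bystander: roll of plaster, 45 mm across, 30 mm high, beside the cover box.
- oximeter: Bystander: finger oximeter, 33 x 58 x 30 mm, in front of the cover box.
- syringe_a: Bystander: syringe lying behind the cover box, 114 mm long, 22 mm high.
- vial_a: Bystander: small glass vial, 23 mm across, 48 mm high, standing on the right of the holder.
- small_bottle: Bystander: brown dropper bottle, 34 mm across, 102 mm high, standing behind the holder on its left.
- pen_blue: Bystander: ball pen lying on the table in front of the holder.
- blister: Bystander: blister strip, 42 x 95 mm, lying between holder and box at the back.
There are look-alikes about, which are no part of the job. What is shaped like the thermometer but red is not meant.

How it is judged:
On the way, in this order (a step that is already met when the one before it is completed fails the run):
1. the holder's jaw is slid open while the thermometer still lies in the holder (value of joint holder_jaw above 0.01 m and distance between thermometer and holder below 0.09 m), for 0.1 s.
2. the thermometer is lifted out of the holder in the gripper (height (world z) of thermometer above 0.09 m and contact force between thermometer and the fingers above 1 N and contact force between thermometer and holder below 0.05 N), for 0.1 s.
3. the cover has clicked on and is pressed home against the box (distance between thermometer and cover below 0.0025 m and contact force between cover and cover_box above 6 N), for 0.3 s.
At the end, for the whole second after the job is handed in: The gripper holds the thermometer still, probe tip over 65 mm above the table and nothing else carrying it, the cover home on the probe (mouth within 2.5 mm of the seat, straight to 0.15 rad). Before: jaw opened, thermometer lifted out, cover pressed with over 6 N for 0.3 s after the click (distance between thermometer and cover below 0.0025 m and angle between the z axis of thermometer and the z axis of cover, either way round below 0.15 rad and height (world z) of probe_tip above 0.065 m and contact force between thermometer and the fingers above 1 N and contact force between each of cover, thermometer and cover_box below 0.05 N and contact force between thermometer and holder below 0.05 N and linear speed of thermometer below 0.05 m/s); the arm keeps its last pose, push and grip.
It fails at once if the fingers touch the clean cover (contact force between cover and the fingers above 0.3 N).
It fails at once if a bystander is pushed away by more than 30 mm or knocked over (distance of any of plaster_roll, oximeter, syringe_a, vial_a, small_bottle, pen_blue, blister from where it was at the start of the episode above 0.03 m or angle between any of vial_a, small_bottle's own z axis and vertical above 0.5 rad).
It also fails if it takes over 54 s, if anything falls off the work surface, if the arm or the gripper's body presses on something with over 40 N, if the wrist force passes 120 N, or if a joint passes its speed limit or range.

## Working session

There is one attempt and no reset: what is moved stays moved. The work goes in short steps, Python scripts to look and compute and a tool call to move; the robot and the scene stay as the last step left them, time stands still between calls to the robot, and variables do not carry over. Pictures are saved under pics/ and viewed, at most 10 in all, crops included, and the job is handed in when it is done.

Besides the shell and the picture viewer there is one more tool, called after ">>>" as name(argument=value, ...) on one line, values as JSON. jog_arm: Moves the arm, as the interface text tells. Shifts and turns lie within -1 to 1; 1 stands for 0.02 m of shift or 45 degrees of turn. Its arguments: {"type":"object","properties":{"plan":{"type":"array"},"grip_force":{"type":"number"}},"required":["plan"]}

```bash
mkdir -p pics
cat > h.py <<'E'
import numpy as np, cv2
from station import ctrl
def snap(n,save):
    im,d=ctrl.get_image(n); np.savez('pics/'+save+'.npz',im=im,d=d); cv2.imwrite('pics/'+save+'.png',im[:,:,::-1]); return im,d
def cam(n):
    c=ctrl.camera_info(n); K=np.array(c['camera_matrix']); R=cv2.Rodrigues(np.array(c['rvec'],float))[0]; t=np.array(c['tvec'],float).ravel()
    return K,np.array([c['k1'],0,0,0],float),R,t
def rays(n,uv):
    K,D,R,t=cam(n); p=cv2.undistortPoints(np.array(uv,float).reshape(-1,1,2),K,D).reshape(-1,2)
    return -R.T@t, np.c_[p,np.ones(len(p))]@R
def onplane(n,uv,z):
    o,d=rays(n,uv); s=(z-o[2])/d[:,2]; return o+d*s[:,None]
def cloud(n,d):
    v,u=np.mgrid[:400,:640]; o,r=rays(n,np.c_[u.ravel(),v.ravel()]); return (o+r*d.reshape(-1,1)).reshape(400,640,3)
def proj(n,P):
    K,D,R,t=cam(n); return cv2.projectPoints(np.array(P,float).reshape(-1,3),cv2.Rodrigues(R)[0],t,K,D)[0].reshape(-1,2)
E
python3 - <<'E'
from h import *
for n in('scene','top'):
    im,d=snap(n,n+'0'); print(n,-cam(n)[2].T@cam(n)[3],cam(n)[2][2],(d>0).mean())
print(ctrl.get_obs())
E
```

```text
scene [ 0.17928992 -0.5808425   0.71976895] [ 0.37235988  0.6455683  -0.66677559] 0.9959921875
top [0.43668323 0.0119045  1.04179829] [ 0.1163713  -0.00983857 -0.99315705] 0.99598828125
{'t': 0.1, 'q': array([ 1.00002424e+00,  5.33286733e-02,  1.61418906e+00, -8.65056541e-06,
        1.47602132e+00, -1.18997491e-01]), 'dq': array([ 0.00189482, -0.00084353, -0.00262501,  0.00179197,  0.00101609,
        0.0002304 ]), 'effort': array([ 9.09551418e-04, -3.94899273e+01, -3.71362853e+01, -7.85371230e-05,
        3.87180582e-03, -9.35496587e-06]), 'tool_pos': array([0.27253444, 0.56180114, 0.23014318]), 'tool_rot': array([-7.03479161e-01, -3.06114845e+00,  2.88133752e-03]), 'contact_force': array([-0.11472495,  0.82012751, -0.65266156]), 'wrist_torque': array([ 0.0444083 , -0.01502895,  0.00099403]), 'grip_force': 0.0, 'opening': 0.08536766939289492}
```

View pics/scene0.png

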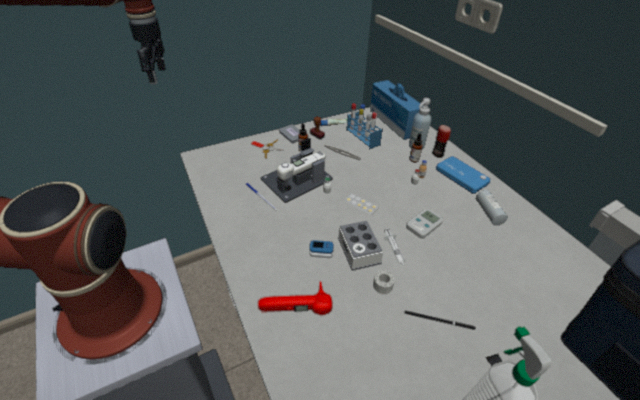

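View pics/top0.png

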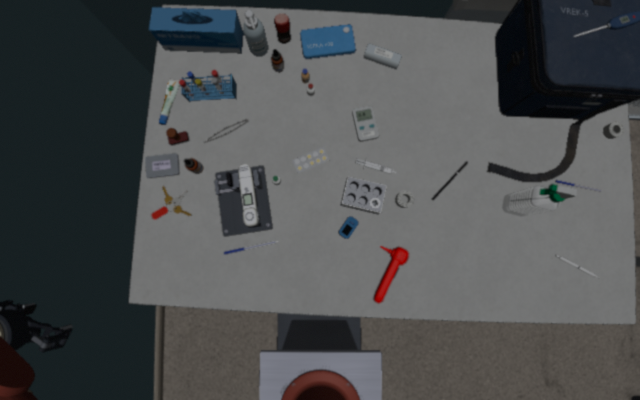

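Candidates for the thermometer in top0: white one in the dark holder (248,195), which is the target. The red one at (392,270) is the look-alike, and the white/blue stick at (170,100) and white device at (365,125) are different shapes. The cover box is at (364,195), and the cover looks to be in the pocket near (375,203). I'll check this in one close crop.

Run:
```python
from h import *
t=np.load('pics/top0.npz')['im'];s=np.load('pics/scene0.npz')['im']
f=lambda im,x,y,w,h,k:cv2.resize(cv2.convertScaleAbs(im[y:y+h,x:x+w],alpha=1.5),None,fx=k,fy=k,interpolation=cv2.INTER_CUBIC)
a=f(t,205,155,80,90,5); b=f(t,330,165,80,60,5)
c=f(s,255,140,80,70,5); d=f(s,330,210,80,65,5)
W=lambda i,h:cv2.copyMakeBorder(i,0,h-i.shape[0],0,0,cv2.BORDER_CONSTANT)
o=np.hstack([np.vstack([W(a,450)]),np.vstack([W(b,450)])]); 
o2=np.hstack([W(c,350),W(d,350)])
o=np.vstack([o,o2])
o=cv2.resize(o,None,fx=.75,fy=.75,interpolation=cv2.INTER_AREA)
cv2.imwrite('pics/crop1.png',o[:,:,::-1]);print(o.shape)
P=cloud('top',np.load('pics/top0.npz')['d'])
for uv in [(248,172),(249,195),(250,220),(262,185),(235,185),(364,195),(375,203)]: print(uv,P[uv[1],uv[0]].round(3))
```

```text
(600, 600, 3)
(248, 172) [0.61  0.185 0.082]
(249, 195) [0.551 0.18  0.089]
(250, 220) [0.489 0.174 0.096]
(262, 185) [0.587 0.159 0.014]
(235, 185) [0.576 0.215 0.089]
(364, 195) [ 0.557 -0.11   0.051]
(375, 203) [ 0.54  -0.142  0.024]
```

View pics/crop1.png

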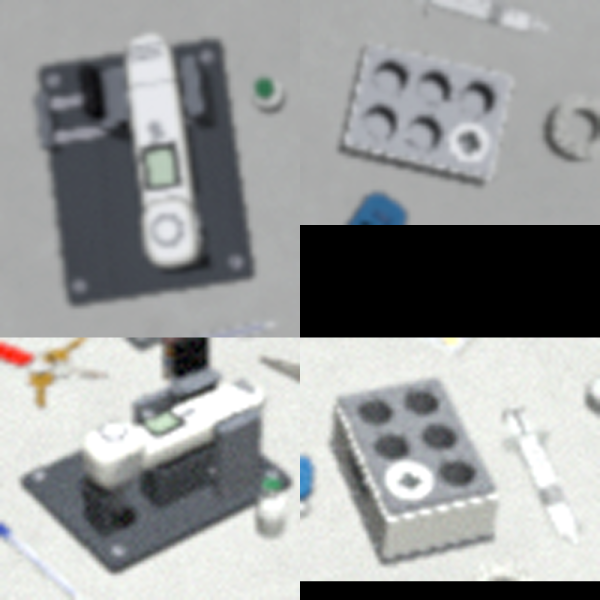

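The crop shows the white thermometer in the holder with its head toward the robot (about (250,216) in the full image) and its tail at (244,166). The sliding jaw with its black fin is on the left near (230,178), so the jaw opens towards world +y. The cover's white flange is in the lower right pocket at (375,203). Next I'll measure each of these.

```bash
cat > m.py <<'E'
from h import *
def meas(tag):
  for n in('top','scene'):
    f=np.load(f'pics/{n}{tag}.npz'); im=f['im'].astype(int); P=cloud(n,f['d']); Z=P[...,2]
    reg=(np.abs(P[...,0]-.55)<.12)&(np.abs(P[...,1]-.18)<.12)
    mn=im.min(2); 
    m=reg&(Z>.07)&(Z<.105)&(mn>np.percentile(mn[reg&(Z>.07)],60)*.75)
    num,l,st,ce=cv2.connectedComponentsWithStats(m.astype('uint8')); m=l==1+np.argmax(st[1:,4])
    r=cv2.minAreaRect(P[m][:,:2].astype('float32')*1000); print(n,'therm',m.sum(),r)
    q=P[m]; c=q[:,:2].mean(0); a=np.linalg.svd(q[:,:2]-c,full_matrices=0)[2][0]; a*=np.sign(a[0]); print(' axis',np.degrees(np.arctan2(a[1],a[0])),c, 'ext',((q[:,:2]-c)@a).min(),((q[:,:2]-c)@a).max())
    hd=m&(Z>.090); print(' head',P[hd].mean(0) if hd.any() else 0,hd.sum())
    f2=reg&(Z>.112)&(Z<.13); q=P[f2]; print(' fin',f2.sum(),q.mean(0),q.min(0),q.max(0))
    reg2=(np.abs(P[...,0]-.56)<.08)&(np.abs(P[...,1]+.11)<.09)
    top=(reg2&(Z>.04)&(Z<.06)); num,l,st,ce=cv2.connectedComponentsWithStats(top.astype('uint8')); top=l==1+np.argmax(st[1:,4])
    r=cv2.minAreaRect(P[top][:,:2].astype('float32')*1000); print(' box',r)
    th=190 if n=='scene' else 0
    pts=reg2&(np.hypot(P[...,0]-.54,P[...,1]+.135)<.03)&(Z>.045)
    v=mn[pts]; w=pts&(mn>(np.percentile(v,30)+v.max())/2)
    ys,xs=np.nonzero(w); hull=cv2.convexHull(np.c_[xs,ys].astype('float32')); (cx,cy),ax,an=cv2.fitEllipse(hull) if len(hull)>4 else ((0,0),0,0)
    print(' flange',w.sum(),(cx,cy),ax,onplane(n,[(cx,cy)],.053), np.percentile(v,[30,60]),v.max())
if __name__=='__main__': meas('0')
E
python3 m.py
```

```text
top therm 659 ((554.5878295898438, 185.75119018554688), (156.500244140625, 33.582977294921875), 10.222999572753906)
 axis 9.537449419279536 [0.55439029 0.18417181] ext -0.07782628901242737 0.07868171218812105
 head [0.49859566 0.17651693 0.09469949] 179
 fin 69 [0.58630939 0.22500214 0.12113748] [0.57021263 0.21909279 0.11204549] [0.60337531 0.23103118 0.1264478 ]
 box ((560.39404296875, -110.37610626220703), (104.79971313476562, 75.68728637695312), 76.7838363647461)
 flange 53 (374.79010009765625, 202.72744750976562) (10.288936614990234, 10.727267265319824) [[ 0.53728606 -0.13743166  0.053     ]] [114. 119.] 150
scene therm 451 ((554.9156494140625, 186.9730224609375), (157.0611114501953, 45.8565673828125), 9.520663261413574)
 axis 10.375403504301488 [0.54597975 0.17627226] ext -0.06782947392138063 0.08927096915823748
 head [0.49747843 0.17196416 0.0942208 ] 84
 fin 48 [0.58648781 0.22138218 0.11913765] [0.57221515 0.21626607 0.11204866] [0.60436203 0.22916443 0.12424131]
 box ((559.8580322265625, -112.78463745117188), (105.2749252319336, 74.28565979003906), 77.49932098388672)
 flange 77 (360.117431640625, 250.43310546875) (12.458452224731445, 16.95624351501465) [[ 0.53802824 -0.14611902  0.053     ]] [109. 126.] 203
```

>>> jog_arm(plan=[[-1,-0.5,0,0,0,-0.16,0],[-1,-0.6,0,0,0,-0.16,0],[-1,-0.8,0,0,0,-0.16,0],[-1,-0.9,0,0,0,-0.16,0],[-1,-1,0,0,0,-0.16,0],[-1,-1,0,0,0,0,0],[-1,-1,0,0,0,0,0],[-1,-1,0,0,0,0,0]])

```text
t: 0.9
tool_pos: [0.4277, 0.4192, 0.2307]
tool_rot: [0.277, -3.129, 0.001]
contact_force: [-1.1, 0.7, -0.4]
opening: 0.0427
grip_force: 0.0
```

```bash
cat > go.py <<'E'
import sys; from h import *
from scipy.spatial.transform import Rotation as R
o=ctrl.get_obs(); x,y,z,yaw=map(float,sys.argv[1:5]); yaw=np.radians(yaw)  # yaw = direction of tool y
T=R.from_rotvec(o['tool_rot']); Y=np.array([np.cos(yaw),np.sin(yaw),0]); Zt=np.array([0,0,-1.]); G=R.from_matrix(np.c_[np.cross(Y,Zt),Y,Zt])
d=np.array([x,y,z])-o['tool_pos']
print('t',o['t'].__round__(2),'pos',o['tool_pos'].round(4),'f',o['contact_force'].round(1),'tq',o['wrist_torque'].round(2),'open',round(o['opening'],4),'grip',o['grip_force'],'q6',o['q'][5].round(2))
print('shift units',(T.inv().apply(d)/.02).round(2),'turn units',((T.inv()*G).as_rotvec()/(np.pi/4)).round(3),'shift units after turn',(G.inv().apply(d)/.02).round(2))
E
python3 go.py 0.586 0.223 0.16 100
```

```text
t 0.9 pos [0.4277 0.4192 0.2307] f [-1.1  0.7 -0.4] tq [ 0.02 -0.01  0.02] open 0.0427 grip 0.0 q6 -1.1
shift units [ -6.07 -11.05   3.53] turn units [-0.001 -0.001  0.003] shift units after turn [ -6.09 -11.04   3.53]
```

>>> jog_arm(plan=[[-0.8,-1,0,0,0,0,0],[-0.8,-1,0,0,0,0,0],[-0.8,-1,0,0,0,0,0],[-0.8,-1,0,0,0,0,0],[-0.8,-1,0,0,0,0,0],[-0.8,-1,0.5,0,0,0,0],[-0.6,-1,1,0,0,0,0],[0,-1,1,0,0,0,0]])

```text
t: 1.7
tool_pos: [0.5629, 0.2808, 0.1806]
tool_rot: [-0.276, 3.129, 0.0]
contact_force: [0.9, 0.0, -0.2]
opening: 0.0426
grip_force: 0.0
```

>>> jog_arm(plan=[[0,-1,0,0,0,0,0],[0,-1,0,0,0,0,0],[0,0,0,0,0,0,0]])

```text
t: 2.0
tool_pos: [0.5687, 0.2403, 0.1804]
tool_rot: [0.273, -3.128, 0.001]
contact_force: [-0.6, -0.7, 0.3]
opening: 0.0425
grip_force: 0.0
```

```bash
python3 go.py 0.586 0.223 0.097 100
```

```text
t 2.0 pos [0.5687 0.2403 0.1804] f [-0.6 -0.7  0.3] tq [ 0.02 -0.03 -0.05] open 0.0425 grip 0.0 q6 -1.47
shift units [-0.71 -1.    4.17] turn units [-0.001 -0.002 -0.001] shift units after turn [-0.7  -1.    4.17]
```

>>> jog_arm(plan=[[-0.7,-1,0,0,0,0,0],[0,0,1,0,0,0,0],[0,0,1,0,0,0,0],[0,0,1,0,0,0,0],[0,0,1,0,0,0,0],[0,0,0.2,0,0,0,-1],[0,0,0,0,0,0,-1],[0,0,0,0,0,0,-1]], grip_force=30)

```text
t: 2.8
tool_pos: [0.5856, 0.2254, 0.0972]
tool_rot: [0.276, -3.129, -0.001]
contact_force: [-0.4, 0.1, -5.5]
opening: 0.0091
grip_force: 32.4
```

>>> jog_arm(plan=[[0,0,0,0,0,0,-1],[0,0,0,0,0,0,-1]])

```text
t: 3.0
tool_pos: [0.5856, 0.2254, 0.0973]
tool_rot: [0.276, -3.129, -0.001]
contact_force: [-0.5, 1.9, -5.8]
opening: 0.0093
grip_force: 32.4
```

>>> jog_arm(plan=[[0,0.3,0,0,0,0,-1],[0,0.3,0,0,0,0,-1],[0,0.3,0,0,0,0,-1],[0,0.3,0,0,0,0,-1],[0,0.3,0,0,0,0,-1],[0,0.1,0,0,0,0,-1],[0,0,0,0,0,0,-1],[0,0,0,0,0,0,-0.4]])

```text
t: 3.8
tool_pos: [0.5806, 0.2575, 0.0983]
tool_rot: [-0.279, 3.128, 0.002]
contact_force: [0.1, -0.5, -0.3]
opening: 0.0226
grip_force: 0.0
```

>>> jog_arm(plan=[[0,0,0,0,0,0,-0.1],[0,0,0,0,0,0,-0.1],[0,0,-1,0,0,0,-0.1],[0,0,-1,0,0,0,0.3],[0,0,-1,0,0,0,0.7],[0,-0.5,0,0,0,0,0.7],[0,-0.5,0,0,0,0,0.7]])

```text
t: 4.5
tool_pos: [0.5843, 0.2363, 0.158]
tool_rot: [-0.278, 3.128, 0.0]
contact_force: [-0.1, 0.6, -1.2]
opening: 0.0726
grip_force: 0.0
```

```bash
python3 - <<'E'
from h import *
snap('top','top1');snap('scene','scene1')
E
python3 - <<'E'
from m import *
meas('1')
E
python3 go.py 0.5 0.176 0.158 100
```

```text
top therm 883 ((554.5322265625, 179.225830078125), (157.1923828125, 49.20782470703125), 7.331024646759033)
 axis 4.717567574640885 [0.55124847 0.18096257] ext -0.07588743071111897 0.08163158465076384
 head [0.49886516 0.1765866  0.09475935] 184
t 4.6 pos [0.5834 0.2351 0.1559] f [-0.4 -0.5 -0.4] tq [-0.02 -0.01 -0.01] open 0.0728 grip 0.0 q6 -1.48
shift units [ 4.62 -2.19 -0.09] turn units [-0.001 -0.003  0.001] shift units after turn [ 4.62 -2.19 -0.1 ]m.py:12: RuntimeWarning: Mean of empty slice.
  f2=reg&(Z>.112)&(Z<.13); q=P[f2]; print(' fin',f2.sum(),q.mean(0),q.min(0),q.max(0))
  ret = um.true_divide(
Traceback (most recent call last):
  File "m.py", line 12, in meas
    f2=reg&(Z>.112)&(Z<.13); q=P[f2]; print(' fin',f2.sum(),q.mean(0),q.min(0),q.max(0))
                                                                      ~~~~~^^^
ValueError: zero-size array to reduction operation minimum which has no identity
```

Run:
```python
from h import *
s=np.load('pics/scene1.npz')['im']
cv2.imwrite('pics/crop2.png',cv2.resize(s[130:210,250:350],None,fx=6,fy=6,interpolation=cv2.INTER_CUBIC)[:,:,::-1])
```

```text
(no output)
```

View pics/crop2.png

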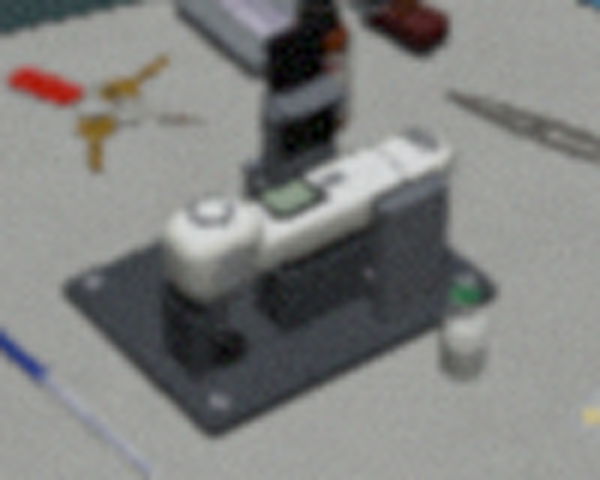

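>>> jog_arm(plan=[[1,-0.5,0,0,0,0,0.9],[1,-0.5,0,0,0,0,0.9],[1,-0.5,0,0,0,0,0.9],[1,-0.5,0,0,0,0,0.9],[0.6,-0.2,0,0,0,0,0.9],[0,0,0,0,0,0,0.9],[0,0,0,0,0,0,0.9]])

```text
t: 5.3
tool_pos: [0.5008, 0.1772, 0.1565]
tool_rot: [0.276, -3.128, -0.0]
contact_force: [-0.2, -0.8, 0.7]
opening: 0.0813
grip_force: 0.0
```

```bash
python3 go.py 0.501 0.1765 0.059 100
```

```text
t 5.3 pos [0.5008 0.1772 0.1565] f [-0.2 -0.8  0.7] tq [-0.02 -0.04 -0.02] open 0.0813 grip 0.0 q6 -1.55
shift units [-0.01 -0.04  4.87] turn units [ 0.    -0.001  0.002] shift units after turn [-0.01 -0.04  4.87]
```

The jaw's fin now stands back from the handle, at about (300,110) in the crop, and the thermometer hasn't moved. Next I descend on the head and grip it.

>>> jog_arm(plan=[[0,0,1,0,0,0,0.9],[0,0,1,0,0,0,0.9],[0,0,1,0,0,0,0.9],[0,0,1,0,0,0,0.9],[0,0,0.85,0,0,0,0.9],[0,0,0,0,0,0,0.9],[0,0,0,0,0,0,-1],[0,0,0,0,0,0,-1]], grip_force=80)

```text
t: 6.1
tool_pos: [0.5021, 0.1777, 0.0615]
tool_rot: [-0.277, 3.127, 0.0]
contact_force: [-0.0, 0.3, 0.0]
opening: 0.0541
grip_force: 0.0
```

>>> jog_arm(plan=[[0,0,0,0,0,0,-1],[0,0,0,0,0,0,-1],[0,0,0,0,0,0,-1],[0,0,0,0,0,0,-1]])

```text
t: 6.5
tool_pos: [0.5022, 0.1776, 0.0619]
tool_rot: [-0.277, 3.126, 0.001]
contact_force: [0.5, 1.1, 5.9]
opening: 0.0349
grip_force: 80.0
```

>>> jog_arm(plan=[[0,0,-0.3,0,0,0,-1],[0,0,-0.5,0,0,0,-1],[0,0,-0.8,0,0,0,-1],[0,0,-1,0,0,0,-1],[0,0,-1,0,0,0,-1],[0,0,-1,0,0,0,-1],[0,0,-0.7,0,0,0,-1],[0,0,0,0,0,0,-1]])

```text
t: 7.3
tool_pos: [0.5023, 0.1776, 0.169]
tool_rot: [-0.277, 3.125, 0.001]
contact_force: [0.2, -0.7, -1.5]
opening: 0.0351
grip_force: 79.6
```

```bash
python3 go.py 0.5395 -0.1365 0.168 100
```

```text
t 7.3 pos [0.5023 0.1776 0.169 ] f [ 0.2 -0.7 -1.5] tq [0.02 0.09 0.01] open 0.0351 grip 79.55258131027222 q6 -1.55
shift units [  0.93 -15.79   0.05] turn units [0.    0.006 0.003] shift units after turn [  0.9  -15.79   0.05]
```

>>> jog_arm(plan=[[0,-0.5,0,0,0,0,-1],[0.1,-1,0,0,0,0,-1],[0.1,-1,0,0,0,0,-1],[0.1,-1,0,0,0,0,-1],[0.1,-1,0,0,0,0,-1],[0.1,-1,0,0,0,0,-1],[0.1,-1,0,0,0,0,-1],[0.1,-1,0,0,0,0,-1]])

```text
t: 8.1
tool_pos: [0.5123, 0.0258, 0.1643]
tool_rot: [0.276, -3.126, -0.0]
contact_force: [-0.5, 0.0, -1.1]
opening: 0.0351
grip_force: 79.6
```

>>> jog_arm(plan=[[0.1,-1,0,0,0,0,-1],[0.1,-1,0,0,0,0,-1],[0,-1,0,0,0,0,-1],[0,-1,0,0,0,0,-1],[0,-1,0,0,0,0,-1],[0,-1,0,0,0,0,-1],[0,-1,0,0,0,0,-1],[0,-0.8,0,0,0,0,-1]])

```text
t: 8.9
tool_pos: [0.5359, -0.1284, 0.1644]
tool_rot: [0.275, -3.127, -0.002]
contact_force: [0.2, 0.7, -0.9]
opening: 0.0351
grip_force: 79.7
```

>>> jog_arm(plan=[[0,-0.3,0,0,0,0,-1],[0,0,0,0,0,0,-1],[0,0,0,0,0,0,-1]])

```text
t: 9.2
tool_pos: [0.5377, -0.1325, 0.1659]
tool_rot: [0.277, -3.129, -0.001]
contact_force: [0.8, 0.6, -1.3]
opening: 0.0352
grip_force: 79.7
```

```bash
python3 - <<'E'
from h import *
im,d=snap('top','top2');s,ds=snap('scene','scene2')
a=im[165:235,325:415];b=s[190:280,320:410]
a=cv2.convertScaleAbs(a,alpha=1.4)
a=cv2.resize(a,(540,420),interpolation=cv2.INTER_CUBIC);b=cv2.resize(b,(420,420),interpolation=cv2.INTER_CUBIC)
o=cv2.resize(np.hstack([a,b]),None,fx=.83,fy=.83)
cv2.imwrite('pics/crop3.png',o[:,:,::-1])
P=cloud('scene',ds);
E
python3 go.py 0.5395 -0.1365 0.168 100
```

```text
t 9.3 pos [ 0.5379 -0.1322  0.1662] f [ 0.1  1.3 -0.8] tq [-0.    0.01 -0.01] open 0.0347 grip 79.68011856079102 q6 -2.12
shift units [-0.04 -0.22 -0.09] turn units [ 0.    -0.     0.004] shift units after turn [-0.04 -0.22 -0.09]
```

View pics/crop3.png

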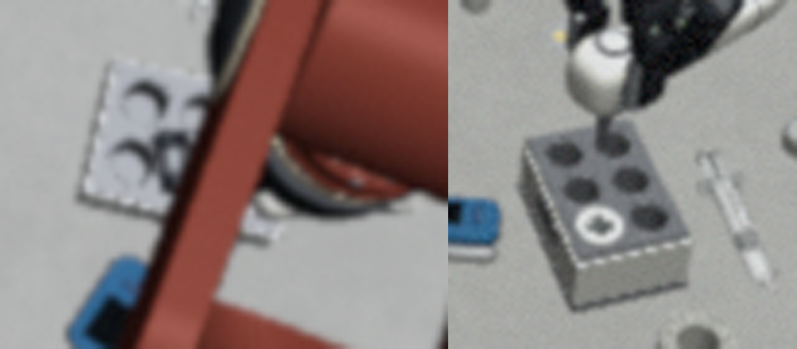

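Run:
```python
from h import *
for k in('scene0','scene2'):
    im=np.load(f'pics/{k}.npz')['im']; g=im.min(2).astype(int)[238:259,346:373]
    m=(g>185).astype('uint8'); 
    n,l,st,ce=cv2.connectedComponentsWithStats(m); 
    # component nearest expected centre
    ys,xs=np.nonzero(m); j=np.hypot(xs+346-359.5,(ys+238-248.7)*1.2)<8
    (cx,cy),ax,an=cv2.fitEllipse(cv2.convexHull(np.c_[xs[j]+346,ys[j]+238].astype('float32')))
    print(k,j.sum(),(cx,cy),ax,onplane('scene',[(cx,cy),(359.2,248.4)],.053))
print(proj('scene',[(.5375,-.138,.053),(.5375,-.138,.053+.014)]))
print('exp tip',proj('scene',[(.5348,-.1327,.166-.0117-.034)]),'head top',proj('scene',[(.5348,-.1327,.166-.0117+.044)]))
i=np.load('pics/scene2.npz')['im']; print(i.min(2)[216:232,352:368])
P=cloud('scene',np.load('pics/scene2.npz')['d']); print((P[216:232,356:364,2]*1000).round().astype(int))
```

```text
scene0 38 (358.6750183105469, 247.56549072265625) (8.029571533203125, 11.091848373413086) [[ 0.53981516 -0.13738395  0.053     ]
 [ 0.53950691 -0.14005441  0.053     ]]
scene2 53 (358.5201110839844, 247.64004516601562) (8.704801559448242, 11.531343460083008) [[ 0.53937557 -0.13740083  0.053     ]
 [ 0.53950691 -0.14005441  0.053     ]]
[[357.98372719 248.11361029]
 [358.50348025 244.13837361]]
exp tip [[358.22429307 227.02642375]] head top [[361.43837502 200.94885755]]
[[140 111  95  92 102 108 121 124 125 123 117 104  82  66  73  75]
 [163 144 126 100 101 104 112 120 120 121 112 102  94  76  76  85]
 [171 165 154 129 110 101 106 110 108 107  99  93  93 107 110 113]
 [171 164 166 161 145 128  99  94  86  90  92 107 126 151 157 154]
 [167 166 168 166 166 153 101  71  65  72 103 140 153 152 156 163]
 [169 171 166 165 167 150  97  56  55  66 107 126 129 127 136 143]
 [163 164 159 155 152 137  89  57  57  78 108 118 111 118 119 130]
 [144 134 132 129 124 121  79  60  58  83 106 108 104 110 120 124]
 [124 120 120 117 120 115  78  60  61  69  81  82  92 105 119 119]
 [118 120 118 120 121 1
[... 307 characters left out ...]
117]
 [ 51  46  75 108 121 123 116 114 102  88  79  84  90 108 114 116]
 [ 50  64  97 114 121 119 120 119 116 111 116 117 119 118 120 120]]
[[175 177 179 178 178 177 177 175]
 [173 174 174 174 175 174 173 172]
 [166 170 170 171 172 170 170 168]
 [  2 167 169 168 167 166 165 156]
 [  1   1 147 150 149 149 147   1]
 [  2   2 142 145 144 142  52  51]
 [  4  52 140 141 141 139  52  52]
 [ 52  51 136 137 138 135  53  52]
 [ 52  52 132 135 133  51  50  49]
 [ 52  50 129 130 130  44  45  47]
 [ 49  52 125 127 125  42  40  43]
 [ 51  53  43 123  41  39  40  40]
 [ 49  53  37  36  36  35  38  34]
 [ 49  48  51  31  30  32  31  33]
 [ 51  51  50  52  50  28  25  29]
 [ 50  53  52  51  49  53  52  53]]
```

Run:
```python
from h import *
f=np.load('pics/scene2.npz');P=cloud('scene',f['d'])
for r in range(220,228):
    q=P[r,355:364]; j=q[:,2]>.1; c=np.nonzero(j)[0]+355; print(r,c,q[j].mean(0).round(4))
# expected axis columns
for z in (.14,.13,.123): print(proj('scene',[(.5348,-.1327,z)]))
```

```text
220 [358 359 360 361 362] [ 0.5327 -0.1384  0.1485]
221 [358 359 360 361] [ 0.5335 -0.1362  0.1431]
222 [358 359 360 361] [ 0.5335 -0.1365  0.1403]
223 [358 359 360 361] [ 0.5344 -0.1359  0.1362]
224 [358 359 360] [ 0.5336 -0.1356  0.1332]
225 [358 359 360] [ 0.534  -0.1355  0.1297]
226 [358 359 360] [ 0.5347 -0.1351  0.1258]
227 [359] [ 0.5347 -0.1354  0.123 ]
[[358.99847873 220.75926097]]
[[358.60247858 223.96607148]]
[[358.32898164 226.17947756]]
```

>>> jog_arm(plan=[[-0.1,-0.26,0,0,0,0,-1],[0,0,0.6,0,0,0,-1],[0,0,0.6,0,0,0,-1],[0,0,0.6,0,0,0,-1],[0,0,0.6,0,0,0,-1],[0,0,0.5,0,0,0,-1],[0,0,0,0,0,0,-1],[0,0,0,0,0,0,-1]])

```text
t: 10.1
tool_pos: [0.5408, -0.1377, 0.108]
tool_rot: [0.277, -3.129, -0.0]
contact_force: [-0.2, -0.1, -0.7]
opening: 0.0353
grip_force: 79.7
```

```bash
python3 - <<'E'
from h import *
s,ds=snap('scene','scene3')
cv2.imwrite('pics/crop4.png',cv2.resize(s[215:265,330:390],None,fx=10,fy=10,interpolation=cv2.INTER_CUBIC)[:,:,::-1])
print(proj('scene',[(.5378,-.1375,.062)]))
E
python3 go.py 0.5409 -0.137 0.09 100
```

```text
[[358.30615605 245.37335207]]
t 10.15 pos [ 0.5412 -0.1379  0.1087] f [ 0.4 -0.1 -0.8] tq [-0.02  0.03 -0.01] open 0.035 grip 79.68692064285278 q6 -2.13
shift units [0.01 0.05 0.93] turn units [-0.     0.001  0.002] shift units after turn [0.01 0.04 0.93]
```

View pics/crop4.png

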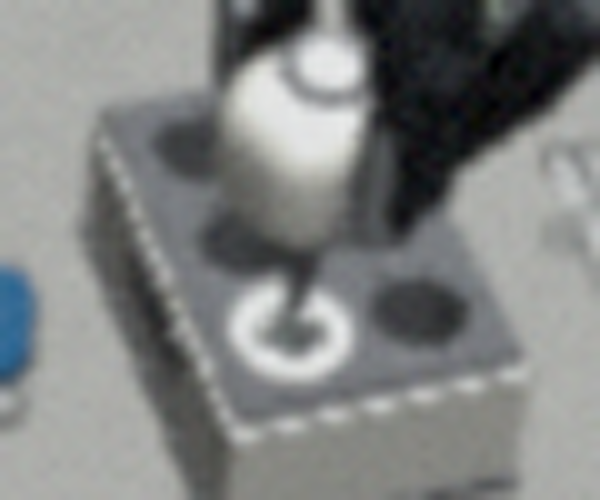

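The probe tip at crop (292,306) sits directly above the flange centre at (290,332), once its height of about 9 mm is allowed for. I'll lower it into the mouth.

>>> jog_arm(plan=[[0,0.03,0.3,0,0,0,-1],[0,0,0.3,0,0,0,-1],[0,0,0.3,0,0,0,-1],[0,0,0.3,0,0,0,-1],[0,0,0.2,0,0,0,-1],[0,0,0.1,0,0,0,-1],[0,0,0,0,0,0,-1]])

```text
t: 10.85
tool_pos: [0.5406, -0.1371, 0.0778]
tool_rot: [0.277, -3.129, -0.001]
contact_force: [0.6, 1.1, -1.1]
opening: 0.035
grip_force: 79.7
```

>>> jog_arm(plan=[[0,0,0.1,0,0,0,-1],[0,0,0.1,0,0,0,-1],[0,0,0.1,0,0,0,-1],[0,0,0,0,0,0,-1]])

```text
t: 11.25
tool_pos: [0.541, -0.137, 0.0724]
tool_rot: [-0.277, 3.129, 0.0]
contact_force: [1.0, 1.2, -0.1]
opening: 0.0349
grip_force: 79.7
```

>>> jog_arm(plan=[[0,0,0.1,0,0,0,-1],[0,0,0.1,0,0,0,-1],[0,0,0,0,0,0,-1]])

```text
t: 11.55
tool_pos: [0.5406, -0.1372, 0.0678]
tool_rot: [0.277, -3.129, 0.0]
contact_force: [0.1, -0.3, -1.7]
opening: 0.0352
grip_force: 79.8
```

>>> jog_arm(plan=[[0,0,0.05,0,0,0,-1],[0,0,0.05,0,0,0,-1]])

```text
t: 11.75
tool_pos: [0.5405, -0.1371, 0.0657]
tool_rot: [0.277, -3.129, -0.0]
contact_force: [1.0, 0.9, -1.3]
opening: 0.0351
grip_force: 79.6
```

>>> jog_arm(plan=[[0,0,0.05,0,0,0,-1],[0,0,0.05,0,0,0,-1]])

```text
t: 11.95
tool_pos: [0.5406, -0.1371, 0.0649]
tool_rot: [0.277, -3.128, -0.001]
contact_force: [-5.2, 2.2, 8.3]
opening: 0.0351
grip_force: 80.4
```

>>> jog_arm(plan=[[0,0,0.05,0,0,0,-1]])

```text
t: 12.05
tool_pos: [0.5407, -0.1371, 0.0648]
tool_rot: [0.277, -3.128, -0.001]
contact_force: [-7.1, 2.7, 12.2]
opening: 0.0351
grip_force: 81.0
```

>>> jog_arm(plan=[[0,0,0.05,0,0,0,-1]])

```text
t: 12.15
tool_pos: [0.5407, -0.1371, 0.0648]
tool_rot: [0.277, -3.127, -0.001]
contact_force: [-10.3, 4.4, 18.8]
opening: 0.0348
grip_force: 81.7
```

```bash
python3 - <<'E'
from h import *
s,ds=snap('scene','scene4')
P=cloud('scene',ds); P2=cloud('scene',np.load('pics/scene3.npz')['d'])
for A,im in((P,s),(P2,np.load('pics/scene3.npz')['im'])):
    m=(np.hypot(A[...,0]-.545,A[...,1]+.138)<.02)&(im.min(2)>185)&(A[...,2]>.07); print(m.sum(),np.percentile(A[m][:,2],[50,80,95]))
cv2.imwrite('pics/crop5.png',cv2.resize(s[215:265,330:390],None,fx=10,fy=10,interpolation=cv2.INTER_CUBIC)[:,:,::-1])
E
python3 go.py .5409 -.137 .0647 100
```

```text
47 [0.09799188 0.10023914 0.10116007]
48 [0.14191863 0.14324841 0.14409676]
t 12.2 pos [ 0.5408 -0.1372  0.0648] f [-7.1  2.4 13. ] tq [ 0.39  1.35 -0.02] open 0.0349 grip 81.63623571395874 q6 -2.13
shift units [-0.    0.01  0.01] turn units [ 0.001 -0.002  0.003] shift units after turn [-0.    0.01  0.01]
```

View pics/crop5.png

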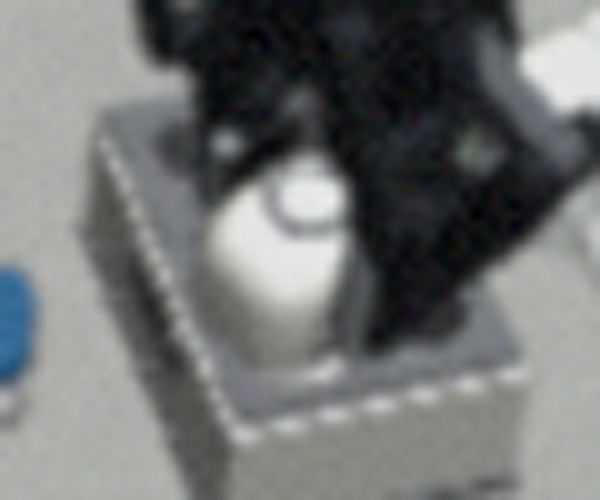

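The seat has landed on the flange: it stopped hard and the force is rising. I'll ease off the side load and keep pressing.

>>> jog_arm(plan=[[0.03,0,0.03,0,0,0,-1],[0,0,0,0,0,0,-1]])

```text
t: 12.4
tool_pos: [0.5409, -0.1372, 0.0648]
tool_rot: [-0.277, 3.129, 0.0]
contact_force: [-7.1, 3.5, 14.9]
opening: 0.035
grip_force: 81.7
```

>>> jog_arm(plan=[[0,0,0,0,0,0,-1],[0,0,0,0,0,0,-1],[0,0,0,0,0,0,-1],[0,0,0,0,0,0,-1]])

```text
t: 12.8
tool_pos: [0.5409, -0.1372, 0.0648]
tool_rot: [-0.277, 3.129, 0.0]
contact_force: [-7.0, 4.2, 14.3]
opening: 0.0352
grip_force: 81.6
```

>>> jog_arm(plan=[[0,0,0.05,0,0,0,-1],[0,0,0,0,0,0,-1]])

```text
t: 13.0
tool_pos: [0.5409, -0.1372, 0.0648]
tool_rot: [0.277, -3.129, -0.001]
contact_force: [-10.2, 4.0, 20.4]
opening: 0.0349
grip_force: 82.5
```

>>> jog_arm(plan=[[0,0,0,0,0,0,-1],[0,0,0,0,0,0,-1],[0,0,0,0,0,0,-1],[0,0,0,0,0,0,-1],[0,0,0,0,0,0,-1],[0,0,0,0,0,0,-1]])

```text
t: 13.6
tool_pos: [0.541, -0.1372, 0.0648]
tool_rot: [0.277, -3.129, -0.001]
contact_force: [-10.0, 4.8, 20.6]
opening: 0.035
grip_force: 82.5
```

Held at about 20 N. Now I'll lift straight up: slowly at first, then clear of the box.

>>> jog_arm(plan=[[0,0,-0.1,0,0,0,-1],[0,0,-0.1,0,0,0,-1],[0,0,-0.2,0,0,0,-1],[0,0,-0.3,0,0,0,-1],[0,0,-0.5,0,0,0,-1],[0,0,-0.6,0,0,0,-1],[0,0,-0.7,0,0,0,-1],[0,0,-0.7,0,0,0,-1]])

```text
t: 14.4
tool_pos: [0.5405, -0.1374, 0.1264]
tool_rot: [-0.277, 3.128, -0.001]
contact_force: [-0.4, 0.8, -2.0]
opening: 0.035
grip_force: 79.8
```

>>> jog_arm(plan=[[0,0,-0.7,0,0,0,-1],[0,0,-0.7,0,0,0,-1],[0,0,-0.5,0,0,0,-1],[0,0,-0.2,0,0,0,-1],[0,0,0,0,0,0,-1],[0,0,0,0,0,0,-1],[0,0,0,0,0,0,-1]])

```text
t: 15.1
tool_pos: [0.5397, -0.137, 0.1656]
tool_rot: [0.277, -3.128, -0.001]
contact_force: [-0.7, 0.8, -1.5]
opening: 0.0349
grip_force: 79.8
```

```bash
python3 - <<'E'
from h import *
s,ds=snap('scene','scene5')
cv2.imwrite('pics/crop6.png',cv2.resize(s[190:270,320:400],None,fx=7,fy=7,interpolation=cv2.INTER_CUBIC)[:,:,::-1])
E
python3 go.py .5409 -.137 .17 100
```

```text
t 15.15 pos [ 0.5397 -0.137   0.1657] f [-0.2  0.9 -1.9] tq [ 0.01  0.02 -0.01] open 0.0348 grip 79.7912585735321 q6 -2.13
shift units [-0.06 -0.01 -0.22] turn units [ 0.001 -0.002  0.003] shift units after turn [-0.06 -0.01 -0.22]
```

View pics/crop6.png

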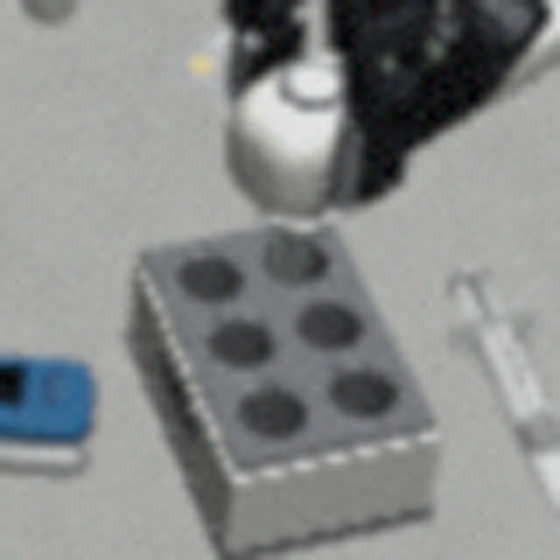

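The pocket at crop (272,412) is empty. The cover is on the probe, with its flange flush under the head at (300,218), and it's well clear of the box.

```bash
python3 -c "
from station import ctrl
print(ctrl.finish_job())"
```

```text
the job is handed in; nothing more can be done
None
```

I handed the job in at about 15 s on the robot's clock, but finishing it returned no verdict. The jaw was slid open, the thermometer lifted out and pressed into the cover at about 20 N for over 0.6 s. I didn't see the click's force peak in the readings, but the last picture shows the cover flush on the probe, its pocket empty and the thermometer held clear above the box.

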